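Set the specimen forceps to the marked gap

TASK

Pick the sprung forceps up off their rest and bring their tips over the middle of the gap gauge, pointing along its two black lines, level and about 1 cm above the plate without touching it. Squeeze them until each tip stands over its own line (tip gap 18 mm) and finish while still holding them there, gap steady, for the inspection picture. Leave the bottle, the dish and the vial where they are.

Things in the scene. Friction and masses are not known exactly. Their poses are not given: they have to be found in the camera images.
- forceps: Steel spring forceps, 197 mm long, about 54 g, lying flat on the rest: two arms 12 mm high joined at a heel, closing level. Origin: at the underside, midway between the two dark ribbed finger pads; x points to the tips, z up. Heel end at x = -127 mm, arm hinges at x = -110, y = +5 and -5 mm, tips end at x = +70 mm. Its weight is centred within 6 mm of the pads.
- pads (a point): Midway between the two finger pads, 6 mm above the forceps' origin. Pads: 26 mm long (x), 12 mm high; 38 mm over their outsides relaxed, 25 mm when the tip gap is 18 mm (their faces are then parallel), 15 mm nearly shut; contact give about 1 mm. Each mm of squeeze closes the tip gap 1.64 mm and takes about 0.33 N more (4.4 N at the 18 mm gap).
- jaw_l (a joint): How far each arm is squeezed in (rad): 0 relaxed (gap 40 mm), 0.061 at an 18 mm gap, at most 0.105 (gap 2 mm). Both arms move alike; gap in mm = 40 - 360 x value.
- tip_l (a point): Inner face of the end of the left (+y) arm, 3 mm above the forceps' underside. The gap is the distance tip_l to tip_r.
- tip_r (a point): Inner face of the end of the right (-y) arm, 3 mm above the forceps' underside.
- tips_mid (a point): Point midway between the tip ends at the height of their underside, fixed to the heel: 70 mm in front of the forceps' origin, same height. The last 40 mm of the arms are only 6 mm high, flush with the underside.
- rest: Fixed black instrument rest: base plate 150 x 80 x 8 mm with two upright bars across it, 8 mm thick, 80 mm wide (y), tops 35 mm above the bench, at x = -60 and +50 mm. Origin at the bench, about below the finger pads. The forceps lie along x across both bars; under the pads there are 27 mm of room down to the base plate.
- gauge: Fixed gap gauge: grey block 50 (x) x 90 (y) x 40 mm high with a white plate on top that bears two black lines 34 mm long, running along x at y = +9 and -9 mm. Origin at the centre of the underside, z up. The forceps may come in from either end.
- gauge_mid (a point): Centre of the gauge's top face, midway between the two lines, 40 mm above the bench; axes as the gauge's.
- bottle: Bystander: capped glass bottle, 60 mm diameter, 120 mm tall; origin at the centre of its underside. Leave alone.
- dish: Bystander: flat round closed dish, 64 mm diameter, 18 mm high; origin at the centre of its underside. Leave alone.
- vial: Bystander: small capped vial, 28 mm diameter, 55 mm tall; origin at the centre of its underside. Leave alone.

How it is judged:
By the outcome, as a careful person would: the job done as asked, in the order asked, and still so for the second after the job is handed in, while the arm keeps its last pose, push and grip.
It also fails if it takes over 38 s, if anything falls off the work surface, if the arm or the gripper's body presses on something with over 40 N, if the wrist force passes 120 N, or if a joint passes its speed limit or range.

ROBOT

A 6-joint arm with a two-finger parallel gripper is mounted at the origin on the work surface. World frame = base frame: x ahead of the robot, y to its left, z up, the work surface at z = 0. Lengths are in mm, angles in degrees, forces in N, time in s.
With the tool pointing down it reaches from about 300 to 850 mm from the base axis. Payload 4.2 kg.
Tool frame: the origin (TCP) lies between the finger pads; the fingertips stand ahead of it and the grasp point (between the pads) lies 8 mm behind it (env.tip_reach is the x of the fingertips in the tool frame, in mm); x points along the fingers, y is the direction in which the jaws open and shut, and the axes are right-handed (so a half turn about x gives the same grasp; the last joint's range is limited). The gripper opens to 91 mm and grips with 3 to 60 N. Pads are 32 mm wide; open, the fingers measure 118 mm over their backs; the gripper's body (76 mm by 178 mm) begins 60 mm behind the grasp point.
Start: joints at [-75.459, 18.312, 89.639, -0, 72.044, -1.146], TCP at [155.478, -553.596, 224.976] pointing down, gripper open.
Joint ranges: [-177.97, 177.97], [-48.28, 115.42], [12.27, 149.76], [-77.06, 257.06], [2.81, 150.46], [-146.56, 146.56]. Speed limits (degrees/s): [147.25, 147.25, 180, 180, 180, 180].

INTERFACE

Orientations are given as [roll, pitch, yaw] about the fixed x, y, z axes, in that order (R = Rz(yaw) Ry(pitch) Rx(roll)).
In Python, from workcell import env, cams gives the robot as it stands.
- The arm moves only by the tool arm_command, never from a script. Its argument "deltas" is a list of rows, each a list of 3 entries, a list of its own where there are three numbers: the opening, from 0 (shut) to 1 (fully open), then the shift along the world's x, y, z in mm, then the turn about the world's z in rad. A call has 1 to 20 rows; each row is the pose to reach, as a shift and turn from the pose commanded when the call began; what a row does not reach only later rows make up. A row lasts 1/10 s, in which the tool goes at most 50 mm and 8.59 degrees, less where a joint would pass 70% of its speed; a pose out of reach is approached as far as the arm can. A call with a gripper value outside its range is refused whole. The fingers move at their own pace and stop on an object; "grip_force" is the grip in N (left out, the last holds). Time passes only in rows, so rows that repeat a pose let the fingers close. It gives the time, the measured TCP pose, the force and the opening at its end, in the units of the state.
- env.state(): the state, without advancing time (a new reading comes with each control period).
- cams.grab_frame(name): name is "side" or "top"; returns a dict with "img" (384x512x3 uint8, red, green, blue), "K" (3x3 intrinsics, pixels), "dist" ([k1, k2, p1, p2, k3] as OpenCV has them; the pictures are not rectified), "rvec" (rotation vector, rad) and "tvec" (3), from world to camera coordinates, as OpenCV has them. Camera axes: x right, y down, z forward; pixel columns grow to the right and rows downward; lengths in mm; the calibration is good to about 2 mm. A picture is of the moment at which its call begins. There is no depth.
- env.job_done(): hands the job in, once; it reports no verdict.
Trained networks look in a picture, given as the dict that the camera call returned (one of the last four; its "shot" number tells which), for a name from the list of things; names that differ only in an ending like _2 or _b are one class to them, and where a whole thing is asked for, a point or a joint stands for the part that bears it (a point fixed in the world has none). Each returns a list of dicts, best first, with "conf" (0 to 1); they miss things now and then, are a little off and sometimes report something else, mostly with a low value. They report only what shows in the picture. A call takes as long as a camera call.
- cams.silhouettes(picture, name): "region" (384x512 bool, what is visible of it) and "centre" ([column, row] in pixels, amid what is visible of it).
The state is a dict: "time_s": time; "qpos": joint angles; "qvel": joint speeds; "effort": joint torques, N m; "ee_pos": TCP position; "ee_rot": TCP orientation; "force": force on the tool from outside, world axes, zero at the start; "torque": the same for the moment, N m; "gripper_width": finger opening in mm.
Only numpy, scipy, OpenCV 4.12 (cv2) and the standard library are available. Lean on these libraries where they do the work, as an engineer would, in place of code of your own. Each camera call takes 0.05 s, during which the arm holds its last target.

## Working session

There is one attempt and no reset: what is moved stays moved. The work goes in short steps, Python scripts to look and compute and a tool call to move; the robot and the scene stay as the last step left them, time stands still between calls to the robot, and variables do not carry over. Pictures are saved under pics/ and viewed, and the job is handed in when it is done.

Besides the shell and the picture viewer there is one more tool, called after ">>>" as name(argument=value, ...) on one line, values as JSON. arm_command: Moves the arm, as the interface text tells. Its arguments: {"type":"object","properties":{"deltas":{"type":"array","items":{"type":"array"}},"grip_force":{"type":"number"}},"required":["deltas"]}

```bash
mkdir -p pics; ls
cat > h.py <<'E'
import numpy as np, cv2
from workcell import env, cams
def save(f,n,crop=None,s=1):
    im=f["img"][:,:,::-1]
    if crop: im=im[crop[1]:crop[3],crop[0]:crop[2]]
    if s!=1: im=cv2.resize(im,None,fx=s,fy=s,interpolation=cv2.INTER_CUBIC)
    cv2.imwrite("pics/"+n,im)
def back(f,px,z):
    px=np.array(px,float).reshape(-1,1,2)
    u=cv2.undistortPoints(px,np.array(f["K"]),np.array(f["dist"])).reshape(-1,2)
    R=cv2.Rodrigues(np.array(f["rvec"],float))[0];t=np.array(f["tvec"],float).ravel()
    c=-R.T@t; d=np.c_[u,np.ones(len(u))]@R
    s=(z-c[2])/d[:,2]
    return c+d*s[:,None]
def proj(f,P):
    return cv2.projectPoints(np.array(P,float).reshape(-1,1,3),np.array(f["rvec"],float),np.array(f["tvec"],float),np.array(f["K"]),np.array(f["dist"]))[0].reshape(-1,2)
E
python3 - <<'E'
from h import *
for n in("top","side"):
    f=cams.grab_frame(n); save(f,n+"0.png",s=1.5)
    R=cv2.Rodrigues(np.array(f["rvec"],float))[0]
    print(n,-R.T@np.array(f["tvec"]).ravel(),R[2],f["K"])
    for o in("forceps","rest","gauge","bottle","dish","vial"):
        for d in cams.silhouettes(f,o)[:2]: 
            print(o,d["conf"],d["centre"],d["region"].sum(),back(f,d["centre"],40).round(1))
print(env.state(), env.tip_reach)
E
```

```text
pics
top [441.63071862  -8.72615809 789.35175004] [ 0.13384734  0.0210065  -0.9907793 ] [[348.26545953   0.         254.48657228]
 [  0.         348.26545953 193.88744547]
 [  0.           0.           1.        ]]
forceps 0.66 [188.0, 217.3] 398 [[496.3 153.   40. ]]
forceps 0.63 [256.9, 188.7] 605 [[554.1   1.6  40. ]]
rest 0.76 [176.5, 197.6] 1734 [[540.3 178.3  40. ]]
gauge 0.67 [362.1, 201.2] 970 [[ 519.2 -225.8   40. ]]
gauge 0.46 [258.7, 189.2] 653 [[552.8  -2.3  40. ]]
bottle 0.57 [258.3, 125.8] 767 [[696.3  -5.9  40. ]]
bottle 0.53 [175.5, 208.6] 185 [[516.1 180.6  40. ]]
dish 0.75 [256.8, 188.9] 563 [[553.6   1.8  40. ]]
vial 0.53 [257.4, 239.9] 101 [[443.5   3.9  40. ]]
side [ 508.58445095 -824.38336305  490.79930516] [ 0.07599611  0.88582988 -0.45774448] [[430.82172325   0.         256.36640044]
 [  0.         430.82172325 188.82965946]
 [  0.           0.           1.        ]]
forceps 0.7 [227.3, 164.0] 559 [[519.1 188.8  40. ]]
rest 0.69 [240.2, 177.0] 857 [[549.  111.2  40. ]]
rest 0.58 [231.1, 164.8] 693 [[528.7 183.6  40. ]]
gauge 0.69 [233.0, 274.6] 1580 [[ 522.3 -
[... 175 characters left out ...]
l 0.51 [193.0, 206.1] 238 [[444.  -27.4  40. ]]
{'time_s': 0.7, 'qpos': array([-7.54586507e+01,  1.83103019e+01,  8.96391225e+01, -7.76331165e-04,
        7.20432213e+01, -1.14577866e+00]), 'qvel': array([ 0.03598875,  0.0444011 ,  0.04538607, -0.01619924,  0.10297594,
        0.12173789]), 'effort': array([-3.82454482e-04, -4.12232602e+01, -2.32192647e+01,  7.26951566e-02,
        3.77902470e-02, -2.10136045e-05]), 'ee_pos': array([ 155.4730539 , -553.59917031,  224.99112983]), 'ee_rot': array([ 83.1196341 ,  89.99260865, -81.19299867]), 'force': array([ 1.11917126,  0.69377496, -0.06412001]), 'torque': array([-0.05665543,  0.02945656, -0.00936959]), 'gripper_width': 91.24854325439358} 11.0
```

View pics/top0.png

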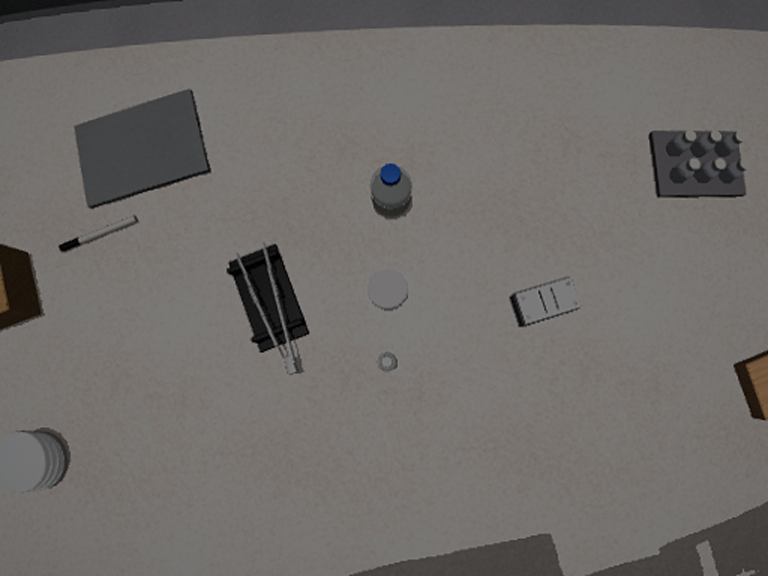

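View pics/side0.png

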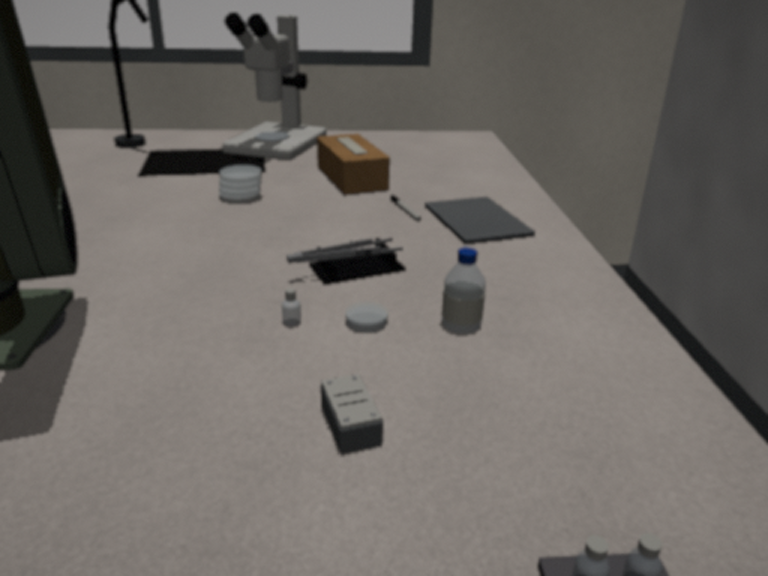

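Run:
```python
from h import *
f=cams.grab_frame("top"); 
save(f,"t1f.png",(140,150,220,260),7); save(f,"t1g.png",(330,175,400,225),10)
import pickle; pickle.dump({k:f[k] for k in("img","K","dist","rvec","tvec")},open("top.pkl","wb"))
f=cams.grab_frame("side"); save(f,"s1f.png",(180,145,285,200),7); save(f,"s1g.png",(200,240,270,305),8)
pickle.dump({k:f[k] for k in("img","K","dist","rvec","tvec")},open("side.pkl","wb"))
```

```text
(no output)
```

View pics/t1f.png

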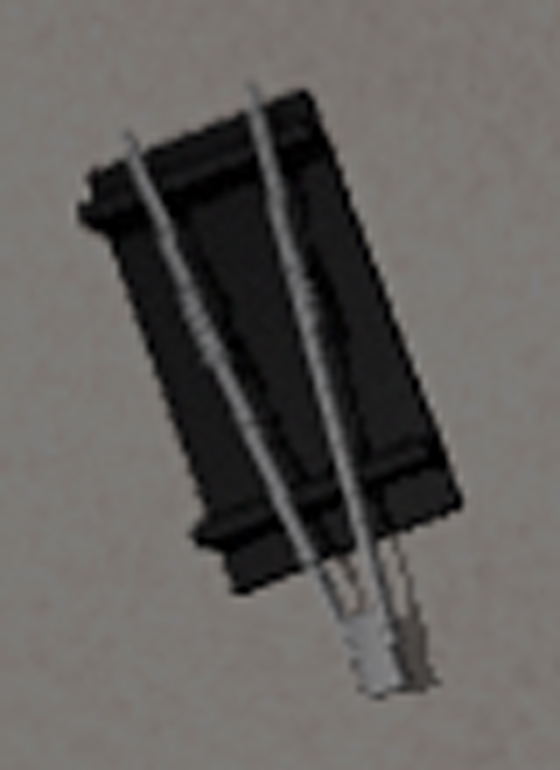

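View pics/t1g.png

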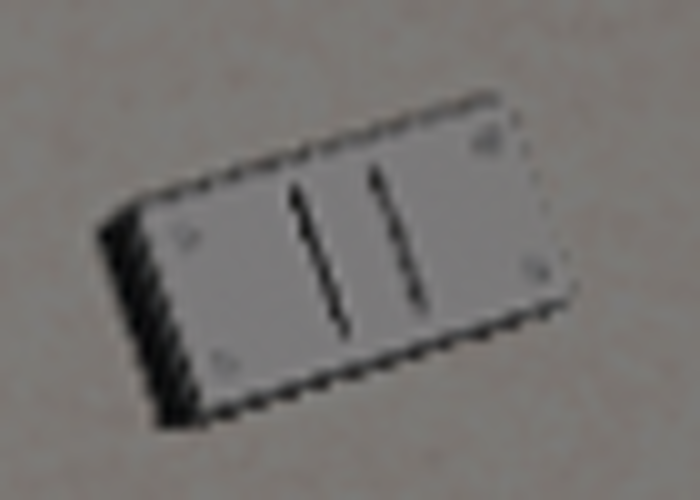

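View pics/s1f.png

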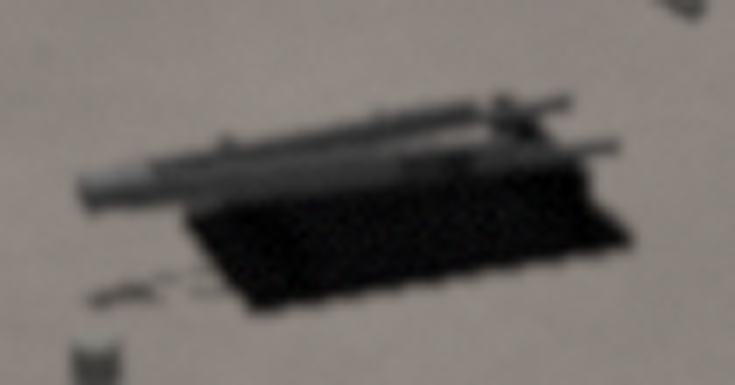

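View pics/s1g.png

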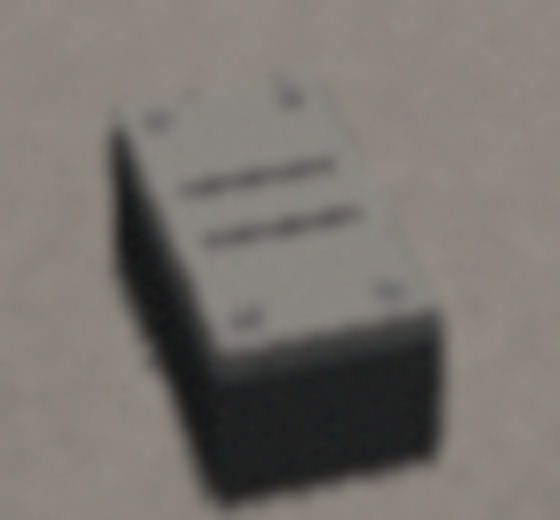

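Run:
```python
import pickle
from h import *
T=pickle.load(open("top.pkl","rb"));S=pickle.load(open("side.pkl","rb"))
def px(p,s,o): return (np.array(p,float)+.5)/s-.5+np.array(o)
for nm,f,g,s,o in (("top",T,[(295,185),(347,338),(374,168),(424,312)],10,(330,175)),("side",S,[(182,190),(334,163),(203,241),(361,212)],8,(200,240))):
    P=back(f,px(g,s,o),40); print(nm,P.round(1).tolist())
    print(' mid',P.mean(0).round(1),'yaw',[np.degrees(np.arctan2(*(v[1::-1]))).round(1) for v in (P[0]-P[1],P[2]-P[3])], np.linalg.norm(P[0]-P[1]),np.linalg.norm(P[2]-P[3]), np.linalg.norm((P[0]+P[1]-P[2]-P[3])/2))
for nm,f,g,s,o in (("top",T,[(130,133),(253,84),(382,695)],7,(140,150)),("side",S,[(571,100),(619,146),(82,188)],7,(180,145))):
    q=px(g,s,o); P=np.r_[back(f,q[:2],39),back(f,q[2:],41 if nm=="side" else 44)]
    m=(P[0]+P[1])/2; v=m-P[2]
    print(nm,P.round(1).tolist(),'tipmid',m.round(1),'len',np.linalg.norm(v[:2]),'gap',np.linalg.norm(P[0]-P[1]),'yaw',np.degrees(np.arctan2(v[1],v[0])))
    u=v[:2]/np.linalg.norm(v[:2]); print('pads from tip',m[:2]-70*u,'from heel',P[2][:2]+127*u)
```

```text
top [[537.2, -220.4, 40.0], [503.5, -229.5, 40.0], [540.4, -238.1, 40.0], [508.6, -246.8, 40.0]]
 mid [ 522.4 -233.7   40. ] yaw [np.float64(15.1), np.float64(15.4)] 34.95500325461254 33.023767924838346 17.978392007063295
side [[504.9, -227.1, 40.0], [537.6, -219.0, 40.0], [509.2, -244.7, 40.0], [542.6, -236.3, 40.0]]
 mid [ 523.6 -231.8   40. ] yaw [np.float64(-166.1), np.float64(-166.0)] 33.75910557040263 34.461926007506364 18.091873988446476
top [[607.0, 220.4, 39.0], [621.4, 180.6, 39.0], [428.1, 139.4, 44.0]] tipmid [614.2 200.5  39. ] len 195.84195116889296 gap 42.33346618725814 yaw 18.162609659011324
pads from tip [547.6886464  178.66667039] from heel [548.78899623 179.02765148]
side [[609.0, 222.6, 39.0], [623.1, 179.8, 39.0], [430.3, 143.7, 41.0]] tipmid [616.1 201.2  39. ] len 194.49639453209184 gap 45.04234597652127 yaw 17.202412357878924
pads from tip [549.20199915 180.50796406] from heel [551.59360811 181.24840105]
```

Run:
```python
from h import *
from scipy.spatial.transform import Rotation as Ro
s=env.state(); R=Ro.from_euler('xyz',s["ee_rot"],degrees=True).as_matrix(); print(s["time_s"],s["ee_pos"],R.round(4),np.degrees(np.arctan2(R[1,1],R[0,1])))
```

```text
0.8 [ 155.46615698 -553.59656961  224.99213745] [[ 0.000e+00  2.704e-01 -9.628e-01]
 [-1.000e-04 -9.628e-01 -2.704e-01]
 [-1.000e+00  1.000e-04  0.000e+00]] -74.31344925748493
```

>>> arm_command(deltas=[[1, [20, 37, 0], 0.002], [1, [43, 80, 0], 0.004], [1, [65, 121, 0], 0.007], [1, [87, 162, 0], 0.009], [1, [109, 203, 0], 0.011], [1, [131, 244, 0], 0.013], [1, [153, 285, 0], 0.016], [1, [175, 326, 0], 0.018], [1, [197, 367, 0], 0.02], [1, [219, 408, 0], 0.022], [1, [241, 449, 0], 0.025], [1, [263, 490, 0], 0.027], [1, [285, 531, 0], 0.029], [1, [307, 572, 0], 0.031], [1, [329, 613, 0], 0.033], [1, [351, 654, -10], 0.036], [1, [371, 692, -40], 0.038], [1, [386, 719, -75], 0.04], [1, [393, 733, -115], 0.04], [1, [393, 733, -115], 0.04]], grip_force=10)

```text
time_s: 2.8
ee_pos: [545.6, 180.2, 104.5]
ee_rot: [-2.0, 89.4, -163.8]
force: [0.0, -0.2, 0.2]
gripper_width: 91.0
```

Run:
```python
from h import *
f=cams.grab_frame("top"); save(f,"t2.png",(120,120,240,260),5)
f=cams.grab_frame("side"); save(f,"s2.png",(160,80,300,200),5)
from scipy.spatial.transform import Rotation as Ro
s=env.state(); R=Ro.from_euler('xyz',s["ee_rot"],degrees=True).as_matrix(); print(s["time_s"],s["ee_pos"],s["qpos"],R[:,0].round(4),np.degrees(np.arctan2(R[1,1],R[0,1])))
```

```text
2.9 [548.14176098 179.29014586 109.73804738] [ 1.69816598e+01  2.39377630e+01  9.88151785e+01 -2.52674596e-02
  5.73496052e+01  8.89777210e+01] [-1.6e-03 -9.0e-04 -1.0e+00] -71.98239267492268
```

View pics/t2.png

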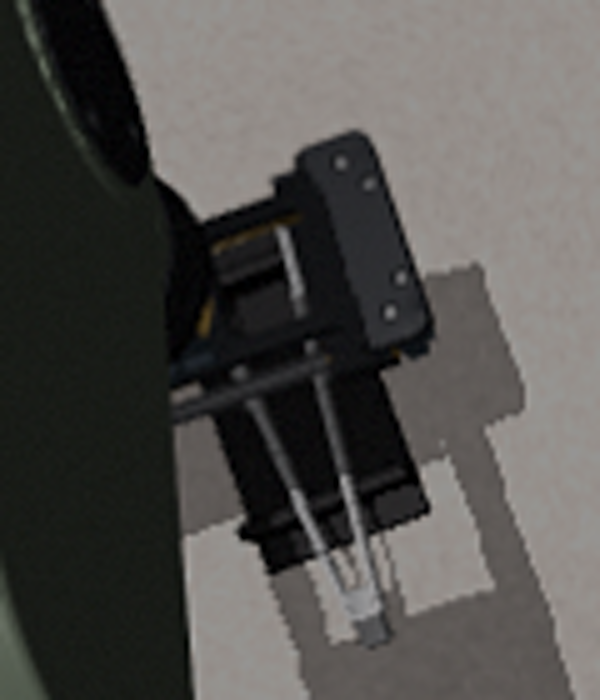

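View pics/s2.png

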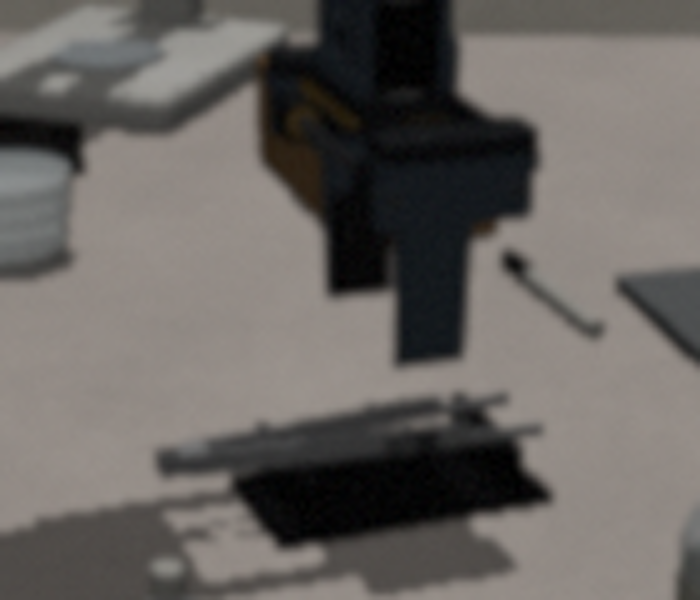

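>>> arm_command(deltas=[[1, [0, 0, -15], 0], [1, [0, 0, -38], 0], [1, [0, 0, -58], 0], [1, [0, 0, -70], 0], [1, [0, 0, -77], 0], [0.8, [0, 0, -77], 0], [0.6, [0, 0, -77], 0], [0.5, [0, 0, -77], 0], [0.45, [0, 0, -77], 0], [0.42, [0, 0, -77], 0], [0.39, [0, 0, -77], 0], [0.36, [0, 0, -77], 0], [0.34, [0, 0, -77], 0], [0.34, [0, 0, -77], 0], [0.34, [0, 0, -77], 0], [0.34, [0, 0, -77], 0]], grip_force=10)

```text
time_s: 4.5
ee_pos: [548.6, 179.4, 33.0]
ee_rot: [134.7, 90.0, -27.3]
force: [-0.9, -0.1, 0.6]
gripper_width: 31.4
```

>>> arm_command(deltas=[[0.32, [0, 0, 0], 0], [0.31, [0, 0, 0], 0], [0.31, [0, 0, 3], 0], [0.31, [0, 0, 8], 0], [0.31, [0, 0, 15], 0], [0.31, [0, 0, 25], 0], [0.31, [0, 0, 35], 0], [0.31, [0, 0, 40], 0], [0.31, [0, 0, 40], 0]], grip_force=10)

```text
time_s: 5.4
ee_pos: [549.2, 179.6, 74.3]
ee_rot: [177.1, 89.9, 15.1]
force: [-0.2, -0.4, -0.3]
gripper_width: 28.2
```

Run:
```python
from h import *
f=cams.grab_frame("top"); save(f,"t3.png",(120,120,240,260),5)
f=cams.grab_frame("side"); save(f,"s3.png",(160,80,300,200),5)
print(env.state()["force"],env.state()["gripper_width"])
```

```text
[ 0.90286745  0.93410386 -0.86232641] 28.393573695766513
```

View pics/s3.png

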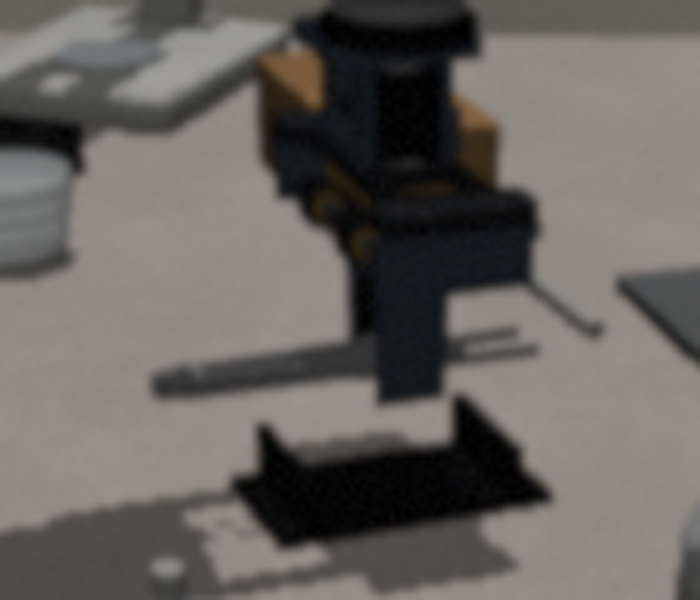

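View pics/t3.png

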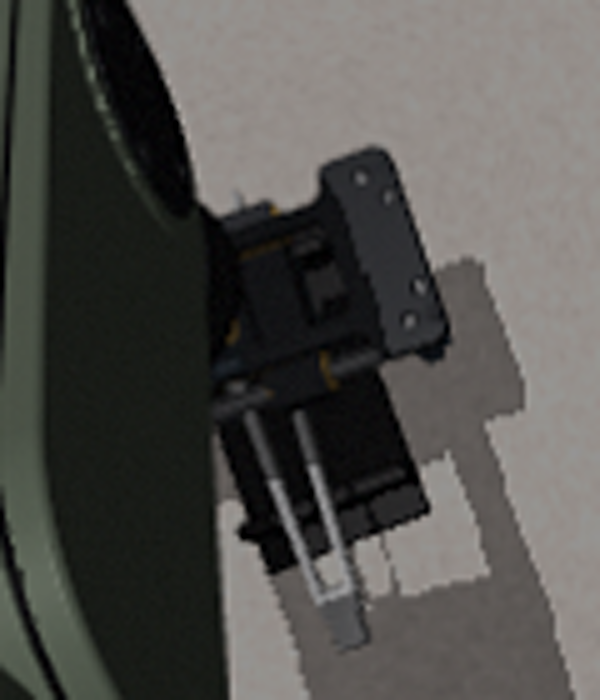

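>>> arm_command(deltas=[[0.31, [-1, -3, 8], 0], [0.31, [-3, -13, 18], -0.002], [0.31, [-6, -29, 30], -0.003], [0.31, [-11, -50, 40], -0.006], [0.31, [-17, -77, 46], -0.009], [0.31, [-23, -107, 50], -0.013], [0.31, [-31, -141, 50], -0.017], [0.31, [-38, -178, 50], -0.021], [0.31, [-46, -215, 50], -0.026], [0.31, [-55, -252, 50], -0.031], [0.31, [-62, -289, 50], -0.035], [0.31, [-70, -323, 50], -0.039], [0.31, [-76, -353, 50], -0.043], [0.31, [-82, -380, 48], -0.046], [0.31, [-87, -401, 44], -0.049], [0.31, [-90, -417, 38], -0.05], [0.31, [-92, -427, 31], -0.052], [0.31, [-93, -430, 27], -0.052], [0.31, [-93, -430, 25], -0.052], [0.31, [-93, -430, 25], -0.052]], grip_force=10)

```text
time_s: 7.5
ee_pos: [455.2, -250.0, 97.8]
ee_rot: [-58.3, 90.0, 136.8]
force: [-1.0, -0.0, -0.3]
gripper_width: 28.3
```

Run:
```python
from h import *
import pickle
K=("img","K","dist","rvec","tvec")
f=cams.grab_frame("top"); save(f,"t4.png",(320,150,420,250),7); pickle.dump({k:f[k] for k in K},open("top4.pkl","wb"))
f=cams.grab_frame("side"); save(f,"s4.png",(150,200,280,310),6); pickle.dump({k:f[k] for k in K},open("side4.pkl","wb"))
s=env.state();print(s["time_s"],s["ee_pos"],s["force"],s["gripper_width"])
```

```text
7.6 [ 455.66983523 -250.00011722   98.13972032] [-0.00882646 -0.34811813 -0.98899539] 28.367462888684024
```

View pics/s4.png

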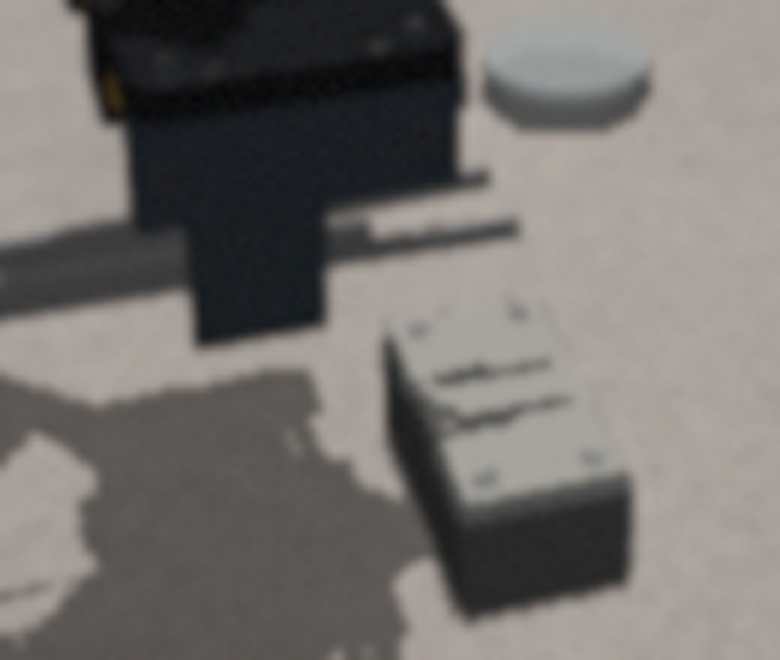

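View pics/t4.png

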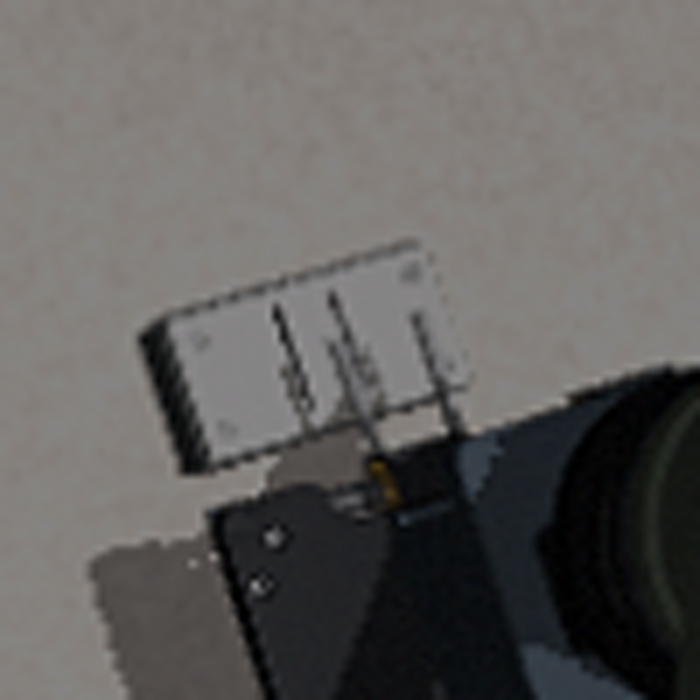

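```bash
cat >> h.py <<'E'
def px(p,s,o): return (np.array(p,float)+.5)/s-.5+np.array(o)
def tri(f,g,a,b):
    M=[]
    for h,q in((f,a),(g,b)):
        u=cv2.undistortPoints(np.array(q,float).reshape(-1,1,2),np.array(h["K"]),np.array(h["dist"])).reshape(-1,2)
        M.append((np.c_[cv2.Rodrigues(np.array(h["rvec"],float))[0],np.array(h["tvec"],float).ravel()],u))
    X=cv2.triangulatePoints(M[0][0],M[1][0],M[0][1].T,M[1][1].T); return (X[:3]/X[3]).T
E
python3 - <<'E'
from h import *
import pickle
T=pickle.load(open("top4.pkl","rb"));S=pickle.load(open("side4.pkl","rb"))
a=px([(330,340),(415,313)],7,(320,150)); b=px([(489,180),(519,228)],6,(150,200))
P=tri(T,S,a,b); print(P.round(1)); m=P.mean(0); print(m, 'gap',np.linalg.norm(P[0]-P[1]), 'perp yaw',np.degrees(np.arctan2(*(P[0]-P[1])[1::-1]))-90)
tc=np.array([455.7,-250.0]); d=m[:2]-tc; print('len',np.linalg.norm(d),'yaw',np.degrees(np.arctan2(d[1],d[0])))
# overlay expected model
y=np.radians(15);ux=np.array([np.cos(y),np.sin(y),0]);uy=np.array([-np.sin(y),np.cos(y),0])
for z in(100,):
  o=np.array([455.7,-250.,z])
  for q in([70,13,3],[70,-13,3]):
    w=o+ux*q[0]+uy*q[1]+[0,0,q[2]]
    print(w.round(1),((proj(T,w)[0]-[320,150]+.5)*7-.5).round(),((proj(S,w)[0]-[150,200]+.5)*6-.5).round())
E
```

```text
[[ 519.4 -217.7  101.6]
 [ 526.6 -242.8  102.2]]
[ 523.03381097 -230.26734049  101.88055298] gap 26.058279157698035 perp yaw 16.029999708063272
len 70.16566077003414 yaw 16.333603765466854
[ 520.  -219.3  103. ] [337. 335.] [488. 179.]
[ 526.7 -244.4  103. ] [421. 308.] [515. 229.]
```

>>> arm_command(deltas=[[0.31, [0, 0, -3], 0], [0.31, [0, -1, -9], 0], [0.31, [0, -1, -17], 0], [0.31, [0, -2, -26], 0], [0.31, [0, -2, -34], 0], [0.31, [0, -2, -41], 0], [0.31, [0, -2, -46], 0], [0.31, [0, -2, -49], 0], [0.31, [0, -2, -49], 0], [0.31, [0, -2, -49], 0], [0.31, [0, -2, -49], 0]], grip_force=10)

```text
time_s: 8.7
ee_pos: [455.7, -252.7, 49.3]
ee_rot: [128.6, 90.0, -36.4]
force: [0.5, -0.1, -0.1]
gripper_width: 28.3
```

```bash
cat > look.py <<'E'
from h import *
import pickle,sys
n=sys.argv[1]
K=("img","K","dist","rvec","tvec")
f=cams.grab_frame("top"); save(f,"t%s.png"%n,(335,170,405,230),11); pickle.dump({k:f[k] for k in K},open("top%s.pkl"%n,"wb"))
f=cams.grab_frame("side"); save(f,"s%s.png"%n,(170,220,260,290),8); pickle.dump({k:f[k] for k in K},open("side%s.pkl"%n,"wb"))
s=env.state();print(s["time_s"],s["ee_pos"],s["force"],s["gripper_width"])
E
python3 look.py 5
```

```text
8.8 [ 455.674345   -252.68917786   49.27660961] [ 1.46297299  0.59767836 -0.73171151] 28.261644254515648
```

View pics/s5.png

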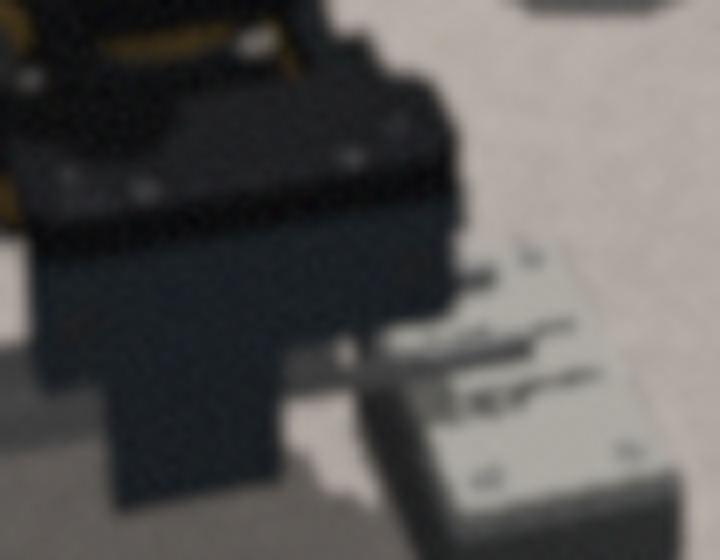

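View pics/t5.png

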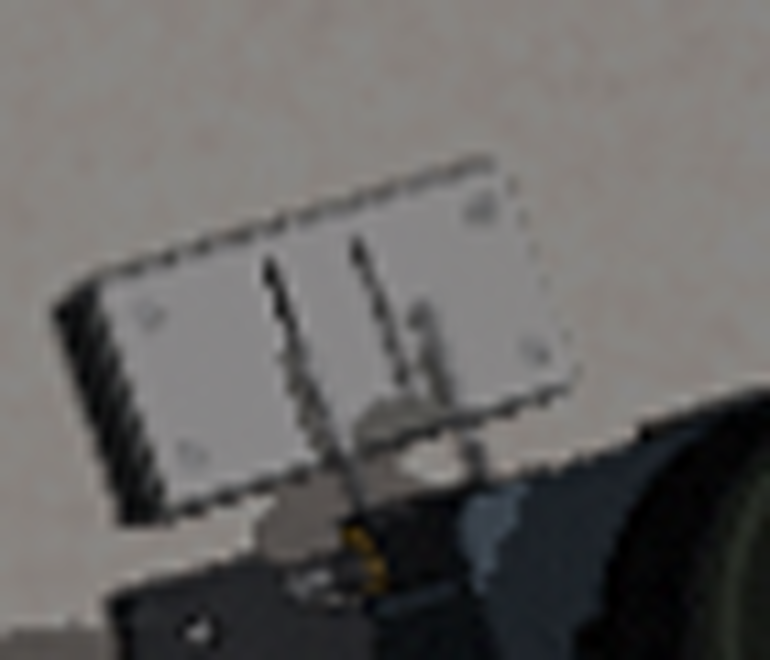

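>>> arm_command(deltas=[[0.3, [0, 0, 0], 0], [0.29, [0, 0, 0], 0], [0.28, [0, 0, 0], 0], [0.27, [0, 0, 0], 0], [0.27, [0, 0, 0], 0], [0.27, [0, 0, 0], 0], [0.27, [0, 0, 0], 0]], grip_force=10)

```text
time_s: 9.5
ee_pos: [455.5, -252.6, 49.0]
ee_rot: [50.1, 90.0, -114.9]
force: [-0.2, -1.0, 0.1]
gripper_width: 25.1
```

```bash
python3 look.py 6
```

```text
9.6 [ 455.46980869 -252.60157092   48.96644029] [-0.04837605 -0.06964732 -1.13507934] 24.927613956090408
```

View pics/s6.png

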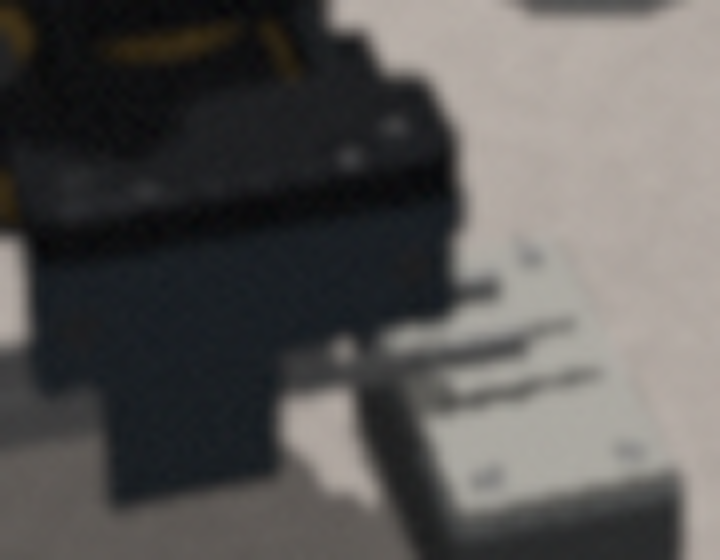

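View pics/t6.png

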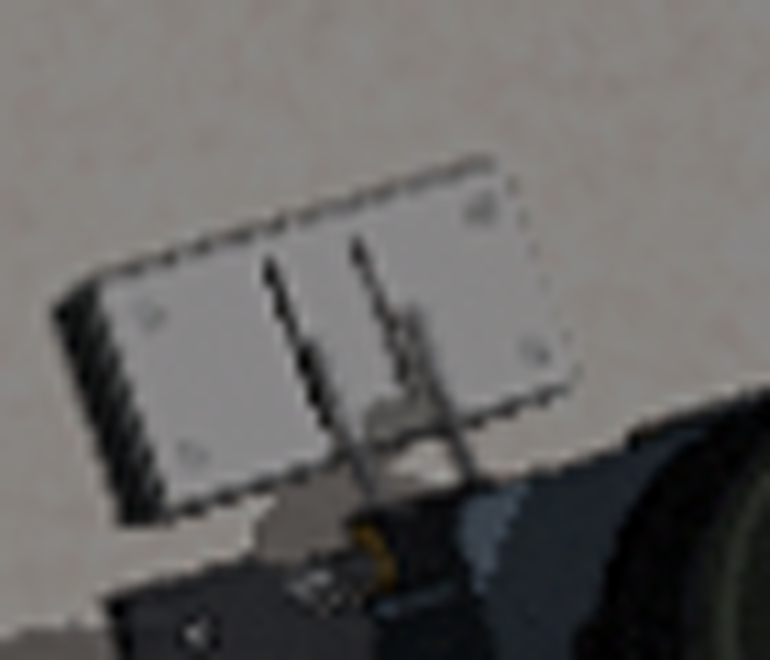

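Run:
```python
from h import *
import pickle
T=pickle.load(open("top6.pkl","rb"));S=pickle.load(open("side6.pkl","rb"))
to=(335,170);so=(170,220)
a=px([(311,338),(412,306)],11,to); b=px([(498,283),(526,347)],8,so)
P=tri(T,S,a,b); m=P.mean(0); print('tri',P.round(1).tolist(),m.round(1),'gap',np.linalg.norm((P[0]-P[1])[:2]))
for n,f,q in(("top",T,a),("side",S,b)):
    P=back(f,q,54);d=P[0]-P[1];print(n,P.round(1).tolist(),P.mean(0).round(1),np.linalg.norm(d),np.degrees(np.arctan2(d[1],d[0]))-90)
# line far ends in the new side picture
L=back(S,px([(574,322),(601,374)],8,so),40);print('side line far ends',L.round(1).tolist())
L=back(T,px([(268,260),(355,238)],11,to),40);print('top line far ends',L.round(1).tolist())
```

```text
tri [[520.4, -223.4, 54.2], [525.9, -244.1, 52.9]] [ 523.2 -233.8   53.5] gap 21.448947361199174
top [[519.7, -223.5, 54.0], [525.3, -243.8, 54.0]] [ 522.5 -233.6   54. ] 21.05372229528359 15.352671033299245
side [[521.2, -223.0, 54.0], [526.4, -245.5, 54.0]] [ 523.8 -234.3   54. ] 23.13669306642592 13.17506967832226
side line far ends [[537.6, -218.6, 40.0], [542.6, -237.0, 40.0]]
top line far ends [[537.0, -220.1, 40.0], [540.8, -237.8, 40.0]]
```

>>> arm_command(deltas=[[0.26, [0, 0, 0], 0], [0.25, [0, 0, 0], 0], [0.24, [0, 0, 0], 0], [0.24, [0, 0, 0], 0], [0.24, [0, 0, 0], 0], [0.24, [0, 0, 0], 0]], grip_force=4.4)

```text
time_s: 10.2
ee_pos: [455.5, -252.6, 49.0]
ee_rot: [81.2, 90.0, -83.8]
force: [0.8, 0.2, -0.3]
gripper_width: 24.9
```

```bash
python3 look.py 7
```

```text
10.3 [ 455.4832724  -252.60917203   48.97807338] [0.99367663 0.18841313 0.19727011] 24.82188864319282
```

>>> arm_command(deltas=[[0.24, [0, 0, 0], 0], [0.24, [0, 0, 0], 0], [0.24, [0, 0, 0], 0], [0.24, [0, 0, 0], 0], [0.24, [0, 0, 0], 0], [0.24, [0, 0, 0], 0]], grip_force=4.8)

```text
time_s: 10.9
ee_pos: [455.5, -252.6, 49.0]
ee_rot: [89.3, 90.0, -75.7]
force: [-0.7, -0.1, -0.4]
gripper_width: 24.2
```

```bash
python3 look.py 8
```

```text
11.0 [ 455.47668196 -252.60301585   48.95679799] [-0.09442576  0.25670468 -0.26927234] 24.30166778135785
```

Run:
```python
from h import *
import pickle
o=[]
for n in "68":
    T=pickle.load(open(f"top{n}.pkl","rb"));S=pickle.load(open(f"side{n}.pkl","rb"))
    for f,c in((T,(350,185,385,217)),(S,(215,245,250,277))):
        im=f["img"][c[1]:c[3],c[0]:c[2],::-1].astype(float); im=np.clip((im-20)*1.8,0,255).astype(np.uint8)
        o.append(cv2.resize(im,(385,352),interpolation=cv2.INTER_NEAREST if 0 else cv2.INTER_LANCZOS4))
im=np.r_[np.c_[o[0],o[1]],np.c_[o[2],o[3]]]; cv2.imwrite("pics/cmp68.png",cv2.resize(im,(656,600)))
```

```text
Traceback (most recent call last):
cv2.error: OpenCV(4.12.0) /io/opencv/modules/imgcodecs/src/loadsave.cpp:1058: error: (-215:Assertion failed) image.channels() == 1 || image.channels() == 3 || image.channels() == 4 in function 'imwrite_'
```

Run:
```python
from h import *
import pickle
o=[]
for n in "68":
    T=pickle.load(open(f"top{n}.pkl","rb"));S=pickle.load(open(f"side{n}.pkl","rb"))
    for f,c in((T,(350,185,385,217)),(S,(215,245,250,277))):
        im=f["img"][c[1]:c[3],c[0]:c[2],::-1].astype(float); im=np.clip((im-20)*1.8,0,255).astype(np.uint8)
        o.append(cv2.resize(im,(385,300),interpolation=cv2.INTER_LANCZOS4))
cv2.imwrite("pics/cmp68.png",np.vstack([np.hstack(o[:2]),np.hstack(o[2:])]))
```

```text
(no output)
```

View pics/cmp68.png

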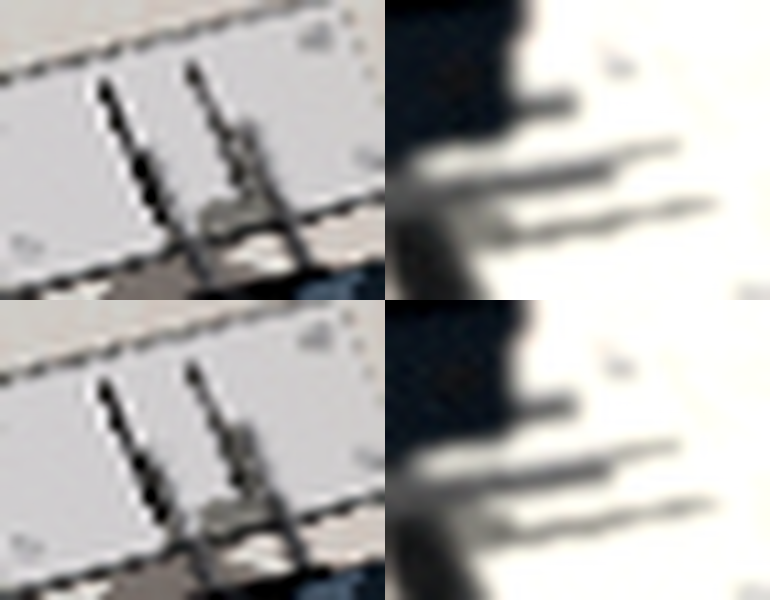

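```bash
cat > prof.py <<'E'
from h import *
import pickle
np.set_printoptions(linewidth=220,precision=0,suppress=True)
ys=np.arange(-34,35,1.0)
def prof(fn,mid,yaw,z,xs):
    f=pickle.load(open(fn,"rb")); g=cv2.cvtColor(f["img"],cv2.COLOR_RGB2GRAY).astype(np.float32)
    y=np.radians(yaw);ux=np.array([np.cos(y),np.sin(y),0]);uy=np.array([-np.sin(y),np.cos(y),0])
    M=np.r_[mid,z]
    P=M+ux*np.array(xs)[:,None,None]+uy*ys[None,:,None]
    q=proj(f,P.reshape(-1,3)).astype(np.float32)
    return cv2.remap(g,q[:,0].reshape(len(xs),-1),q[:,1].reshape(len(xs),-1),cv2.INTER_CUBIC)
if __name__=="__main__":
    print(ys)
    for a in [("side.pkl",(615.2,200.8),17.8,38),("top.pkl",(615.2,200.8),17.8,38)]+[(k+n+".pkl",(523,-233.8),15,53) for k in("side","top") for n in "5678"]:
        print(a); print(prof(*a,[-9,-6,-3,0]))
E
python3 prof.py
```

```text
[-34. -33. -32. -31. -30. -29. -28. -27. -26. -25. -24. -23. -22. -21. -20. -19. -18. -17. -16. -15. -14. -13. -12. -11. -10.  -9.  -8.  -7.  -6.  -5.  -4.  -3.  -2.  -1.   0.   1.   2.   3.   4.   5.   6.   7.   8.
   9.  10.  11.  12.  13.  14.  15.  16.  17.  18.  19.  20.  21.  22.  23.  24.  25.  26.  27.  28.  29.  30.  31.  32.  33.  34.]
('side.pkl', (615.2, 200.8), 17.8, 38)
[[132. 129. 126. 124. 121. 118. 114. 109. 102.  96.  90.  85.  81.  78.  77.  77.  79.  82.  86.  91.  97. 103. 108. 113. 116. 119. 122. 126. 130. 132. 134. 135. 135. 135. 135. 136. 136. 136. 136. 135. 134. 131. 129.
  127. 125. 122. 119. 114. 109. 103.  97.  93.  89.  85.  82.  80.  80.  80.  82.  85.  89.  94. 100. 106. 111. 114. 118. 121. 124.]
 [130. 128. 125. 123. 120. 117. 112. 108. 102.  96.  91.  87.  83.  81.  80.  81.  82.  85.  89.  93.  97. 101. 106. 111. 115. 119. 124. 128. 131. 132. 134. 135. 136. 137. 138. 138. 138. 138. 137. 137. 135. 133. 131.
  128. 125. 122. 118. 112. 107. 102.  98.  93.  89.  85.  82.  80.  78.  78.  80.  83.  86.  91.  96. 101. 105. 110. 114. 120. 124.]
 [131. 130. 1
[... 12926 characters left out ...]
 [136. 134. 134. 134. 134. 134. 134. 134. 135. 135. 135. 135. 134. 134. 134. 134. 134. 135. 135. 134. 132. 131. 123. 103.  83.  71.  73.  67.  48.  47.  75. 112. 133. 136. 138. 136. 134. 134. 135. 133. 131. 131. 131.
  118.  98.  70.  35.  16.  46. 106. 146. 143. 137. 135. 134. 134. 134. 134. 134. 134. 134. 135. 135. 134. 134. 134. 134. 134. 135.]
 [134. 134. 134. 134. 135. 135. 134. 133. 133. 135. 135. 134. 134. 134. 134. 134. 134. 134. 134. 135. 135. 134. 128. 121. 117. 118. 113. 104.  88.  66.  63.  88. 117. 135. 137. 136. 135. 134. 134. 134. 133. 132. 131.
  128. 121. 109.  95.  77.  72.  94. 122. 139. 139. 135. 135. 135. 134. 135. 135. 134. 134. 134. 134. 135. 134. 134. 134. 134. 134.]]
```

>>> arm_command(deltas=[[0.28, [0, -0.5, 0], 0], [0.29, [0, -0.5, 0], 0], [0.29, [0, -0.5, 0], 0], [0.28, [0, -0.5, 0], 0], [0.27, [0, -0.5, 0], 0], [0.27, [0, -0.5, 0], 0], [0.27, [0, -0.5, 0], 0], [0.27, [0, -0.5, 0], 0], [0.27, [0, -0.5, 0], 0], [0.27, [0, -0.5, 0], 0]], grip_force=10)

```text
time_s: 12.0
ee_pos: [455.5, -253.1, 49.0]
ee_rot: [37.2, 90.0, -127.8]
force: [0.3, 0.5, -0.2]
gripper_width: 24.8
```

```bash
python3 look.py 9
python3 - <<'E'
from h import *
import pickle
S=pickle.load(open("side9.pkl","rb")); im=S["img"][215:285,120:250,::-1]
im=cv2.resize(im,None,fx=6,fy=6,interpolation=cv2.INTER_CUBIC)
y=np.radians(15);ux=np.array([np.cos(y),np.sin(y),0]);uy=np.array([-np.sin(y),np.cos(y),0])
im=np.clip(im.astype(float)*1.5,0,255).astype(np.uint8)
for z0,c in((51,(0,0,255)),(49,(0,255,0))):
  o=np.array([455.5,-253,z0])
  for q in([-127,-8,0],[-127,-8,12],[70,-9,0],[70,-9,6],[70,9,0],[70,9,6],[-40,-9,0],[-40,-9,12]):
    w=proj(S,o+ux*q[0]+uy*q[1]+[0,0,q[2]])[0]; w=((w-[120,215]+.5)*6-.5).round().astype(int)
    cv2.circle(im,tuple(int(v) for v in w),2,c,-1)
cv2.imwrite("pics/s9o.png",im)
from prof import prof,ys
p=prof("side9.pkl",(523,-233.8),15,53,[-6,-3,0])
from scipy.interpolate import CubicSpline
for nm in("side.pkl","side5.pkl","side6.pkl","side7.pkl","side8.pkl","side9.pkl"):
    a=((615.2,200.8),17.8,38) if nm=="side.pkl" else ((523,-233.8),15,53)
    r=[]
    for row in prof(nm,*a,[-6,-3,0]):
        def mn(lo,hi):
            i=np.where((ys>=lo)&(ys<=hi))[0]; k=i[row[i].argmin()]; c=np.polyfit(ys[k-2:k+3],row[k-2:k+3],2); return -c[1]/2/c[0]
        l,rr=(mn(5,34),mn(-34,-5)) if nm=="side.pkl" else (mn(5,18),mn(-15,-5)); r+= [round(l,2),round(rr,2),round(l-rr,2)]
    print(nm,r)
E
```

```text
12.1 [ 455.49193069 -253.08752107   48.98265065] [-0.77520271 -0.17490157 -1.11936033] 24.85615186196454
side.pkl [np.float64(22.37), np.float64(-19.86), np.float64(42.24), np.float64(23.42), np.float64(-19.92), np.float64(43.35), np.float64(25.68), np.float64(-18.37), np.float64(44.05)]
side5.pkl [np.float64(15.9), np.float64(-11.2), np.float64(27.1), np.float64(14.58), np.float64(-11.27), np.float64(25.85), np.float64(15.07), np.float64(-10.76), np.float64(25.83)]
side6.pkl [np.float64(11.13), np.float64(-9.97), np.float64(21.1), np.float64(10.6), np.float64(-9.92), np.float64(20.52), np.float64(11.25), np.float64(-9.11), np.float64(20.36)]
side7.pkl [np.float64(11.16), np.float64(-9.96), np.float64(21.12), np.float64(10.76), np.float64(-9.93), np.float64(20.69), np.float64(11.65), np.float64(-9.22), np.float64(20.86)]
side8.pkl [np.float64(10.43), np.float64(-9.41), np.float64(19.84), np.float64(10.23), np.float64(-9.39), np.float64(19.62), np.float64(10.77), np.float64(-8.63), np.float64(19.4)]
side9.pkl [np.float64(10.41), np.float64(-10.43), np.float64(20.84), np.float64(10.15), np.float64(-10.32), np.float64(20.47), np.float64(10.92), np.float64(-9.56), np.float64(20.48)]
```

View pics/s9o.png

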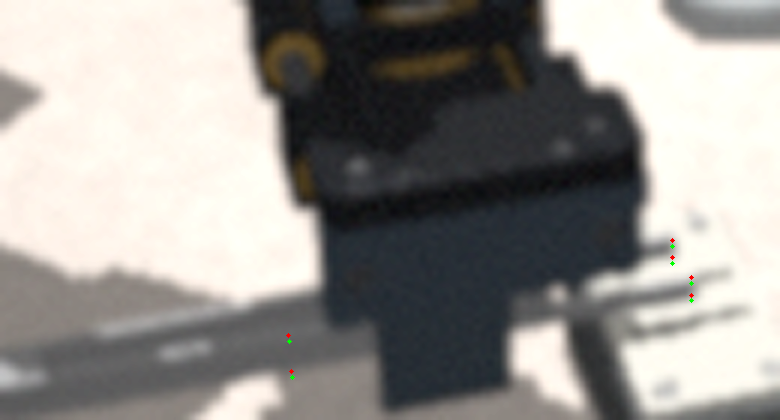

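Run:
```python
from h import *
import pickle
S=pickle.load(open("side9.pkl","rb")); im=S["img"][245:300,80:180,::-1]
im=cv2.resize(im,None,fx=8,fy=8,interpolation=cv2.INTER_CUBIC)
y=np.radians(15);ux=np.array([np.cos(y),np.sin(y),0]);uy=np.array([-np.sin(y),np.cos(y),0])
im=np.clip(im.astype(float)*1.5,0,255).astype(np.uint8)
for z0,c in((51,(0,0,255)),(53,(0,255,0))):
  o=np.array([455.5,-253,z0])
  for q in([-127,-8,0],[-127,-8,12],[-40,-10,0],[-40,-10,12],[-100,-6.5,0],[-100,-6.5,12]):
    w=proj(S,o+ux*q[0]+uy*q[1]+[0,0,q[2]])[0]; w=((w-[80,245]+.5)*8-.5).round().astype(int)
    cv2.circle(im,tuple(int(v) for v in w),2,c,-1)
cv2.imwrite("pics/s9h.png",im)
```

```text
(no output)
```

View pics/s9h.png

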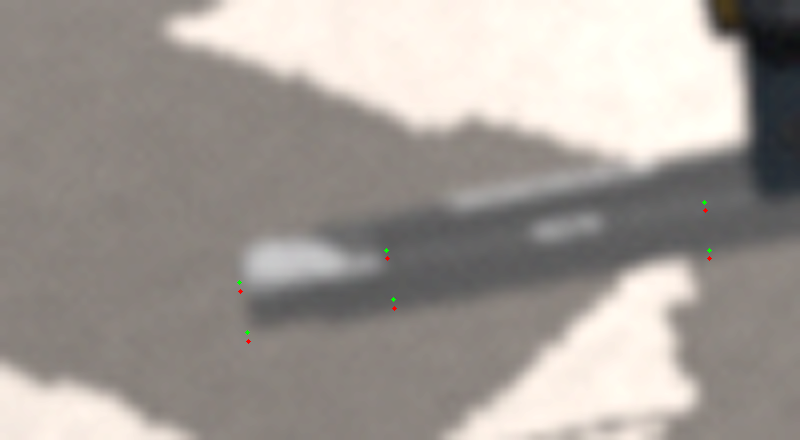

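Run:
```python
from h import *
import pickle
from scipy.optimize import least_squares
def go(S,obs,xy,yaw,gap,zg):
    y=np.radians(yaw)
    def P(z,pit,dy):
        ux=np.array([np.cos(y)*np.cos(pit),np.sin(y)*np.cos(pit),-np.sin(pit)]);uy=np.array([-np.sin(y),np.cos(y),0]);uz=np.array([0,0,1])
        o=np.array([xy[0],xy[1],z])+uy*dy
        return o+ux*-127+uy*-6.5, o+ux*70+uy*(gap/2+1.5)+uz*3, o+ux*70-uy*(gap/2+1.5)+uz*3
    r=least_squares(lambda p:(proj(S,np.array(P(p[0],p[1],0)))-obs)[:,1],[zg,0]); print(r.x[0],np.degrees(r.x[1]),'pitch down deg',(proj(S,np.array(P(*r.x,0)))-obs).round(2).tolist())
S0=pickle.load(open("side.pkl","rb"));S9=pickle.load(open("side9.pkl","rb"))
o0=px([(92,210),(571,101),(619,147)],7,(180,145))
for yw in(17.2,17.8,18.2):go(S0,o0,(548.8,179.3),yw,40,35)
h=px([(250,327)],8,(80,245))
y=np.radians(15);ux=np.array([np.cos(y),np.sin(y),0]);uy=np.array([-np.sin(y),np.cos(y),0])
t=[proj(S9,np.array([523,-233.8,53])+uy*v)[0] for v in(10.4,-10.0)]
o9=np.r_[h,t]
for yw in(14.5,15,15.6):go(S9,o9,(455.5,-252.6),yw,18,50)
T=pickle.load(open("top9.pkl","rb"));cv2.imwrite("pics/t9.png",np.clip(cv2.resize(T["img"][170:260,330:420,::-1],None,fx=6.6,fy=6.6,interpolation=cv2.INTER_CUBIC).astype(float)*1.5,0,255).astype(np.uint8))
```

```text
36.19664626253884 0.0671118842528131 pitch down deg [[-1.9, -0.0], [0.17, 0.13], [-0.4, -0.12]]
36.20697611426194 0.32693916965788766 pitch down deg [[-1.75, -0.0], [-0.02, 0.14], [-0.44, -0.14]]
36.213746665724656 0.4994818502722767 pitch down deg [[-1.65, -0.0], [-0.14, 0.15], [-0.47, -0.15]]
51.37013743494632 0.23457226129269473 pitch down deg [[-0.32, 0.0], [0.21, -0.12], [0.22, 0.12]]
51.39981975699291 0.6129179282485095 pitch down deg [[-0.32, 0.0], [0.06, -0.11], [0.17, 0.11]]
51.43500324651215 1.064552452962547 pitch down deg [[-0.31, 0.0], [-0.13, -0.09], [0.1, 0.09]]
```

View pics/t9.png

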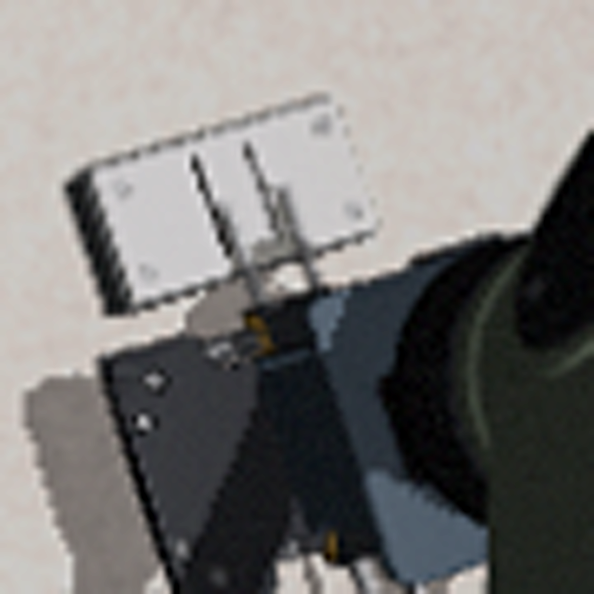

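>>> arm_command(deltas=[[0.27, [0, 0, 0], 0], [0.27, [0, 0, 0], 0], [0.27, [0, 0, 0], 0], [0.27, [0, 0, 0], 0], [0.27, [0, 0, 0], 0], [0.27, [0, 0, 0], 0], [0.27, [0, 0, 0], 0], [0.27, [0, 0, 0], 0], [0.27, [0, 0, 0], 0], [0.27, [0, 0, 0], 0]])

```text
time_s: 13.1
ee_pos: [455.5, -253.1, 49.0]
ee_rot: [92.0, 90.0, -73.0]
force: [-0.7, 0.0, -0.4]
gripper_width: 24.4
```

```bash
python3 look.py 10
python3 - <<'E'
from prof import *
for row in prof("side10.pkl",(523,-233.8),15,53,[-6,-3,0]):
    def mn(lo,hi):
        i=np.where((ys>=lo)&(ys<=hi))[0]; k=i[row[i].argmin()]; c=np.polyfit(ys[k-2:k+3],row[k-2:k+3],2); return -c[1]/2/c[0]
    print("%.2f %.2f"%(mn(5,18),mn(-15,-5)))
E
```

```text
13.2 [ 455.49246088 -253.08672714   48.97556299] [ 0.06213783 -0.2691035  -1.31157601] 24.516152636181744
10.42 -10.52
10.24 -10.42
10.94 -9.57
```

Run:
```python
from workcell import env
print(env.job_done(), env.state()["time_s"])
```

```text
the job is handed in; nothing more can be done
the job is handed in; nothing more can be done
```

I picked the forceps up by their pads, carried them over the bystanders to the gauge and lowered them with the tips pointing along the lines. I squeezed them there and handed the job in at about 13 s of the 38 s, still holding.

**Last checks**
- **Height and level:** the side picture puts the underside about 10 mm above the plate, with 0.2–1° of tip-down pitch. On the rest, where the forceps lie flat, the same check read 0.1–0.5°.
- **Position:** the tips are centred on the gauge within about 1 mm, and their direction is within about 1° of the lines.
- **Gap:** the side picture gives about 17.4 mm and the gripper width (24.4–24.9 mm) about 17–18 mm, or up to 1.6 mm more with the 1 mm contact give. A trial with the grip limited to 4.4 N, the stated force at 18 mm, settled at about 24.8 mm.
- **Steadiness:** the tip positions changed by no more than 0.2 mm over the last second; the width readings scatter by about 0.2 mm.

**Disagreements**
- **Cameras:** they differed by about 2 mm sideways at the gauge, so I compared tips and lines within each camera.
- **Force:** raising the grip limit to 4.8 N briefly closed the gap to about 16.4 mm, less than half the movement expected. I therefore treat the force check as rough, and reopened and reset the width after it.
- **Top camera:** it could not confirm the gap, because the left tip overlaps its line there.

I planned the path clear of the bottle, dish and vial and felt no contact, but I did not look at them again at the end.

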